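# Press the axle cap onto a conveyor wheel

### The job

Put the orange conveyor wheel, hub side up, onto the bare axle of the rail, then push the small blue toothed cap straight down over the axle end until it has bitten and sits tight and flush on the wheel's hub. Press firmly enough to feel it come up against the hub, but not with more than about 25 newtons against it; let go, and leave the other things where they are.

Things in the scene. Friction and masses are not known exactly. Their poses are not given: they have to be found in the camera images.
- wheel: New orange conveyor wheel with a white raised hub on top, loose, lying flat on the table hub side up, about 50 g. Tyre 48 mm diameter and 20 mm high; hub 28 mm diameter rising another 3 mm, so 23 mm in all; bore 13 mm right through. Origin: centre of the underside, z up along the bore.
- cap: Small blue closed axle cap (push nut), white spot on top, loose, standing open end down, 40 g. Body 26 mm diameter, 24 mm high in all, flange 32 mm diameter and 3 mm thick at the bottom; bore 13 mm, 21 mm deep. Inside, 5.5 mm up, a ring of springy steel teeth grips the axle by friction: pushing takes about 5 to 15 N, varying, with a peak as they bite. Origin: centre of the underside, z up along the bore.
- axle_tip (a point): Top end of the bare upright steel axle, on its axis. The axle is plain, 10 mm diameter, its last 8 mm tapering to 6 mm; it stands 41 mm above the nominal seat point, so 16 to 20 mm above the hub of a wheel in place. Rigid; smooth.
- axle_seat (a point): Point on the bare axle's axis, 6 mm above the rail, at the nominal top of the dark collar (18 mm diameter) on which the wheel's underside rests. The collar is clamped by hand: its true top lies up to 2 mm above or below this point, so feel for it. A wheel's hub top lies 23 mm above the collar, and the cap, when home, rests flat on that hub. z up along the axle.
- rail: Aluminium conveyor rail fixed on the table, 64 mm wide and 300 mm long; its place, direction and height vary. Origin: on the axis of the bare axle, 35 mm below the rail's top (axle_seat is 41 mm up); z up, +y along the rail to two finished orange wheels with blue caps, 100 and 200 mm away, their tops 88 mm above the origin. The rail reaches 45 mm beyond the bare axle in -y.
- old_wheel: Worn grey wheel with a black hub, same sizes as the new one; not to be used or moved. Origin: centre of the underside.
- big_cap: Large black cap, 44 mm over the flange and 30 mm high, of another size; not to be used or moved. Origin: centre of the underside.
- label_roll: Yellow label roll standing on end, 90 mm diameter, 50 mm high; leave alone. Origin: centre of the underside.
- mallet: Hammer lying on the table, 260 mm long; leave alone. Origin: its underside, about the middle.
- carton: Small white carton, 90 x 120 x 70 mm; leave alone. Origin: centre of the underside.
- grease_jar: White jar with a red cap, 60 mm diameter, 70 mm high; leave alone. Origin: centre of the underside.
Things that resemble listed ones, but are neither listed nor needed, are in the scene too. Of the things that look like the wheel, take the one that is farthest to the robot's right at the start. There is more than one size of the cap; the job needs the smaller.

How it is judged:
By the outcome, as a careful person would: the job done as asked, in the order asked, and still so for the second after the job is handed in, with the robot touching nothing.
It also fails if it takes over 53 s, if anything falls off the work surface, if the arm or the gripper's body presses on something with over 40 N, if the wrist force passes 120 N, or if a joint passes its speed limit or range.

### The arm

A 6-joint arm with a two-finger parallel gripper is mounted at the origin on the work surface. World frame = base frame: x ahead of the robot, y to its left, z up, the work surface at z = 0. Lengths are in m, angles in degrees, forces in N, time in s.
With the tool pointing down it reaches from about 0.3 to 0.75 m from the base axis. Payload 8.5 kg.
Tool frame: the origin (TCP) lies at the very end of the fingers, on their centre line; the grasp point (between the pads) lies 19 mm behind it; z points along the fingers, y is the direction in which the jaws open and shut (so a half turn about z gives the same grasp; the last joint's range is limited). The gripper opens to 85 mm and grips with 20 to 120 N. Pads are 22 mm wide; open, the fingers measure 114 mm over their backs; the gripper's body (76 mm by 85 mm) begins 54 mm behind the grasp point. The pads swing forward as they close: fully open they stand 13 mm farther back than shut.
Start: joints at [-84.414, 21.807, 74.336, -0, 83.858, -12.336], TCP at [0.169, -0.523, 0.231] pointing down, gripper open.
Joint ranges: [-178.18, 178.18], [-50.72, 133.34], [12.68, 142.11], [-81.47, 261.47], [9.98, 163.14], [-165.26, 165.26]. Speed limits (degrees/s): [136.94, 136.94, 180, 180, 180, 180].

### API

Orientations are given as a 3x3 rotation matrix whose columns are the frame's x, y, z axes.
In Python, from rig import env, vision, close_job, spotter gives the robot as it stands. The module is installed in compiled form; this text tells all that it offers.
- The arm moves only by the tool jog_arm, never from a script. Its argument "plan" is a list that holds one entry, the list of rows, each a list of 6 numbers: the shift along the tool's x, y, z in units of 40 mm (1.0 is 40 mm), then the turn, a rotation vector about the tool's x, y, z in units of 0.15 rad (1.0 is 0.15 rad). A call has 1 to 10 rows; each row shifts and turns the commanded pose from where the row before left it, along the tool's axes as they then stand; what a row does not reach is not made up. A row lasts 1/10 s, in which the tool goes at most 50 mm and 8.59 degrees, less where a joint would pass 70% of its speed; a pose out of reach is approached as far as the arm can. A call with a number of a shift or a turn outside -1 to 1 is refused whole. A call with a gripper value outside its range is refused whole. "grip" is the opening, from -1 (shut) to 1 (fully open), set as the call begins (left out, the last holds). The fingers move at their own pace and stop on an object; "squeeze" is the grip in N (left out, the last holds). Time passes only in rows, so rows that do not move let the fingers close. It gives the time, the measured TCP pose, the force and the opening at its end, in the units of the state.
- env.observe(): the state, without advancing time (a new reading comes with each control period).
- vision.get_image(name): name is "scene" or "top"; returns (picture, depth): 400x640x3 uint8, red, green, blue; 400x640 float32, m along the optical axis (not along the pixel's ray), 0 where there is no reading.
- vision.camera_info(name): a dict with "fx", "fy", "cx", "cy" (pixels), "k1" (the pictures are not rectified: a ray, as slopes to the right and down, at radius r is drawn at 1 + k1 r^2 times it, then the intrinsics apply), "rvec" (rotation vector, rad) and "tvec" (3), from world to camera coordinates, as OpenCV has them. Camera axes: x right, y down, z forward; pixel columns grow to the right and rows downward; lengths in m; the calibration is good to about 2 mm. A picture is of the moment at which its call begins. camera_info takes no time and is no camera call.
- close_job(): hands the job in, once; it reports no verdict.
Trained networks look in the newest picture that a camera, given by its name, has taken for a name from the list of things; names that differ only in an ending like _2 or _b are one class to them, and where a whole thing is asked for, a point or a joint stands for the part that bears it (a point fixed in the world has none). Each returns a list of dicts, best first, with "score" (0 to 1); they miss things now and then, are a little off and sometimes report something else, mostly with a low value. They report only what shows in the picture. A call takes as long as a camera call. They do not tell look-alikes from the thing itself.
- spotter.trace(camera, query): "pixels" (400x640 bool, what is visible of it) and "rect" ([left, top, right, bottom] in pixels, round what is visible of it).
The state is a dict: "time_s": time; "q": joint angles; "qvel": joint speeds; "joint_efforts": joint torques, N m; "position": TCP position; "tool_rot": TCP orientation; "ft_force": force on the tool from outside, world axes, zero at the start; "wrist_torque": the same for the moment, N m; "grip_width": finger opening in m.
Only numpy, scipy, OpenCV 4.12 (cv2) and the standard library are available. Lean on these libraries where they do the work, as an engineer would, in place of code of your own. Each camera call takes 0.05 s, during which the arm holds its last target.

## Working session

There is one attempt and no reset: what is moved stays moved. The work goes in short steps, Python scripts to look and compute and a tool call to move; the robot and the scene stay as the last step left them, time stands still between calls to the robot, and variables do not carry over. Pictures are saved under pics/ and viewed, and the job is handed in when it is done.

Besides the shell and the picture viewer there is one more tool, called as name(argument=value, ...) on one line, values as JSON. jog_arm: Moves the arm, as the interface text tells. Its arguments: {"type":"object","properties":{"plan":{"type":"array"},"grip":{"type":"number"},"squeeze":{"type":"number"}},"required":["plan"]}

```bash
ls; mkdir -p pics; cat > h.py <<'E'
import numpy as np, cv2
from rig import env, vision, close_job, spotter
def cam(n):
    c=vision.camera_info(n); R=cv2.Rodrigues(np.array(c['rvec'],float))[0]; return c,R,np.array(c['tvec'],float).ravel()
def rays(n,px):
    c,R,t=cam(n); px=np.atleast_2d(np.array(px,float))
    K=np.array([[c['fx'],0,c['cx']],[0,c['fy'],c['cy']],[0,0,1.]])
    s=cv2.undistortPoints(px.reshape(-1,1,2),K,np.array([c['k1'],0,0,0.])).reshape(-1,2)
    return s,R,t
def to_world(n,px,d):
    s,R,t=rays(n,px); d=np.atleast_1d(d); P=np.c_[s*d[:,None],d]
    return (P-t)@R
def at_z(n,px,z):
    s,R,t=rays(n,px); D=np.c_[s,np.ones(len(s))]@R; C=-R.T@t
    return C+D*((z-C[2])/D[:,2])[:,None]
def proj(n,P):
    c,R,t=cam(n);K=np.array([[c['fx'],0,c['cx']],[0,c['fy'],c['cy']],[0,0,1.]])
    return cv2.projectPoints(np.atleast_2d(np.array(P,float)),R,t,K,np.array([c['k1'],0,0,0.]))[0].reshape(-1,2)
def save(n,img): cv2.imwrite('pics/'+n+'.png',img[:,:,::-1])
E
python3 - <<'E'
from h import *
for n in('scene','top'):
    i,d=vision.get_image(n); save(n+'0',i); np.save(n+'_d.npy',d); np.save(n+'_i.npy',i)
    c,R,t=cam(n); print(n,c['fx'],c['k1'],-R.T@t)
print(env.observe())
E
```

```text
pics
scene 430.45849669598397 -0.043542673916139106 [ 1.02372321 -0.54989241  0.69301955]
top 432.3101114473638 -0.11712713670319748 [0.36111948 0.11430966 1.31117047]
{'time_s': 0.1, 'q': array([-8.44146197e+01,  2.18395019e+01,  7.43799945e+01, -6.78240012e-04,
        8.38594189e+01, -1.23358148e+01]), 'qvel': array([ 0.06818485, -0.18101597, -0.11939347, -0.05565582, -0.05191607,
       -0.01463071]), 'joint_efforts': array([ 3.79838690e-03, -4.49219263e+01, -2.31659746e+01, -2.18981572e-04,
        3.65721884e-03, -1.84817827e-05]), 'position': array([ 0.16920742, -0.52304172,  0.23075375]), 'tool_rot': array([[ 9.51480269e-01,  3.07709729e-01, -1.45768026e-04],
       [ 3.07709634e-01, -9.51479325e-01,  1.36964749e-03],
       [ 2.82758594e-04, -1.34804679e-03, -9.99999051e-01]]), 'ft_force': array([-0.26356746, -0.44936678,  0.57099239]), 'wrist_torque': array([-0.01546264,  0.02554897,  0.04622244]), 'grip_width': 0.08562958738640541}
```

View pics/scene0.png

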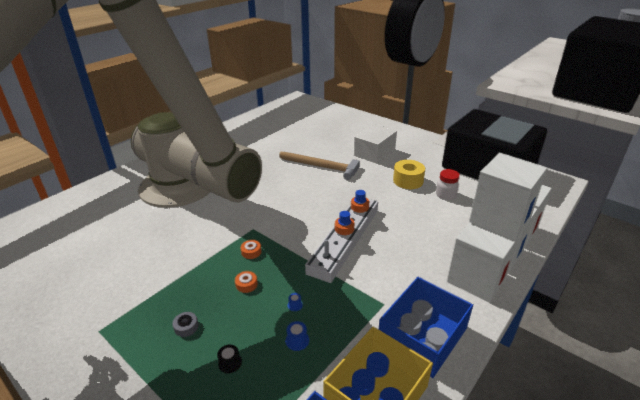

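View pics/top0.png

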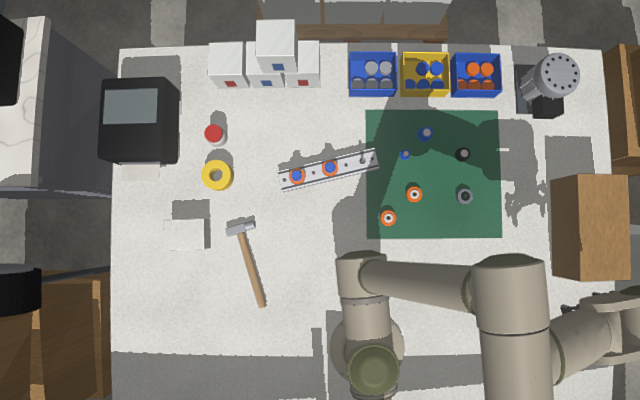

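The top view shows orange wheels at (414,194) and (388,218), a grey wheel at (465,196), blue caps at (405,153) small and (426,132) large, a black cap at (463,154), and the bare axle near (365,158). Next I run the networks and measure.

```bash
python3 - <<'E'
from h import *
for n in('top','scene'):
    d=np.load(n+'_d.npy'); i=np.load(n+'_i.npy')
    for q in('wheel','cap','rail','axle_tip','big_cap','old_wheel'):
        try: r=spotter.trace(n,q)
        except Exception as e: print(q,e); continue
        for o in r[:7]:
            m=o['pixels']&(d>0); v,u=np.nonzero(m)
            if len(u)==0: continue
            P=to_world(n,np.c_[u,v],d[v,u])
            zt=np.percentile(P[:,2],97); T=P[P[:,2]>zt-.004]
            print(n,q,round(o['score'],2),np.round(o['rect']),len(u),'top z',zt.round(4),'ctr',((T[:,:2].min(0)+T[:,:2].max(0))/2).round(4),'ext',np.ptp(T[:,:2],axis=0).round(3))
a=cv2.resize(np.load('top_i.npy')[110:240,270:480],None,fx=3.8,fy=3.8,interpolation=cv2.INTER_CUBIC); save('tc',a)
a=cv2.resize(np.load('scene_i.npy')[180:380,160:390],None,fx=3,fy=3,interpolation=cv2.INTER_CUBIC); save('sc',a)
print(env.observe()['time_s'])
E
```

```text
top wheel 0.67 [378. 210. 394. 227.] 206 top z 0.0246 ctr [ 0.3896 -0.065 ] ext [0.042 0.039]
top wheel 0.47 [406. 188. 422. 200.] 193 top z 0.0245 ctr [ 0.4613 -0.1397] ext [0.042 0.043]
top cap 0.75 [419. 127. 434. 143.] 194 top z 0.0372 ctr [ 0.6456 -0.1818] ext [0.034 0.034]
top cap 0.5 [396. 148. 408. 160.] 81 top z 0.0265 ctr [ 0.5835 -0.1171] ext [0.021 0.025]
top rail 0.68 [280. 146. 378. 196.] 2137 top z 0.0821 ctr [0.5265 0.1582] ext [0.046 0.121]
top axle_tip 0.8 [280. 147. 381. 192.] 2205 top z 0.082 ctr [0.5308 0.1149] ext [0.055 0.207]
top big_cap 0.51 [455. 150. 469. 163.] 173 top z 0.0329 ctr [ 0.5831 -0.2961] ext [0.034 0.032]
top old_wheel 0.58 [456. 188. 471. 200.] 182 top z 0.0234 ctr [ 0.4549 -0.2971] ext [0.043 0.047]
scene wheel 0.74 [237. 270. 257. 292.] 376 top z 0.0239 ctr [ 0.4641 -0.1467] ext [0.045 0.043]
scene wheel 0.67 [242. 241. 263. 261.] 313 top z 0.0243 ctr [ 0.3933 -0.067 ] ext [0.044 0.042]
scene wheel 0.34 [309. 193. 378. 280.] 2806 top z 0.083 ctr [0.5284 0.1558] ext [0.048 0.124]
scene cap 0.93 [286. 320. 309. 348.] 563 top z 0.0379 ctr [ 0.6499 -0.184 ] ext [0.037 0.037]
scene cap 0.49 [288. 292. 302. 313.] 198 top z 0.0261 ctr [ 0.5871 -0.123 ] ext [0.024 0.024]
scene cap 0.16 [218. 345. 242. 375.] 576 top z 0.0321 ctr [ 0.5885 -0.2983] ext [0.039 0.038]
scene rail 0.61 [236. 272. 259. 293.] 406 top z 0.0239 ctr [ 0.4645 -0.1467] ext [0.045 0.043]
scene axle_tip 0.67 [306. 192. 377. 280.] 2769 top z 0.083 ctr [0.5279 0.1558] ext [0.049 0.124]
scene big_cap 0.93 [216. 342. 241. 373.] 554 top z 0.0321 ctr [ 0.5885 -0.2983] ext [0.039 0.038]
scene big_cap 0.73 [279. 152. 361. 182.] 771 top z 0.0269 ctr [0.2546 0.3607] ext [0.254 0.117]
scene big_cap 0.23 [284. 290. 302. 312.] 226 top z 0.0261 ctr [ 0.5867 -0.1223] ext [0.025 0.026]
scene old_wheel 0.62 [174. 310. 198. 340.] 482 top z 0.0245 ctr [ 0.4602 -0.3014] ext [0.045 0.044]
0.7
```

View pics/tc.png

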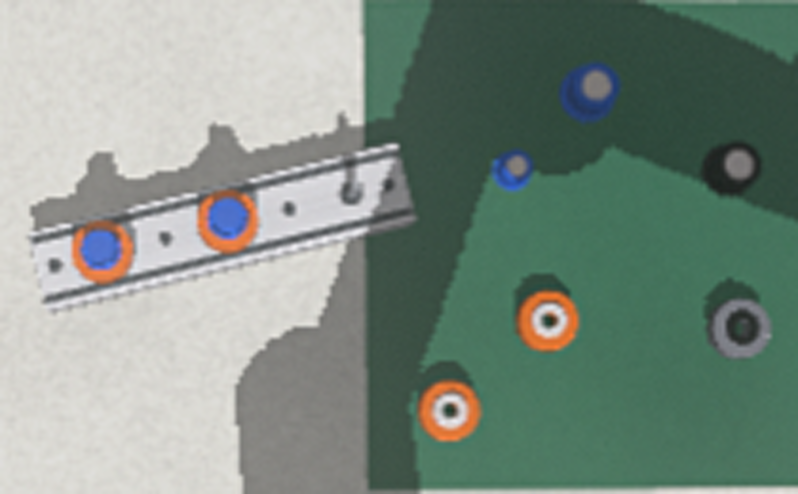

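View pics/sc.png

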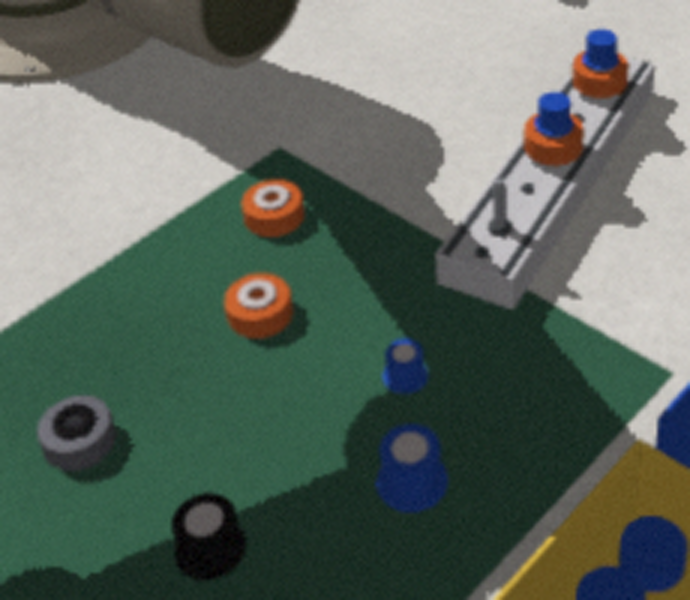

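The two orange wheels are at top (414,194) and (388,218). The first is farther to the robot's right (y≈-0.14 against -0.066), so it's the one to use. Of the blue caps, the small one is at (405,153); the one at (426,132) is too large. Both crops confirm this. Next I refine the positions.

```bash
python3 - <<'E'
from h import *
W={'wheelhub':((0.463,-0.143),.023,.0155),'cap':((0.585,-0.12),.024,.017)}
for n in('top','scene'):
    i=np.load(n+'_i.npy').astype(int); d=np.load(n+'_d.npy')
    hsv=cv2.cvtColor(i.astype(np.uint8),cv2.COLOR_RGB2HSV)
    V,U=np.mgrid[:400,:640]; A=np.c_[U.ravel(),V.ravel()]
    P=to_world(n,A,d.ravel()).reshape(400,640,3); P[d==0]=np.nan
    p=proj(n,[0.463,-0.143,.023])[0]
    win=np.hypot(U-p[0],V-p[1])<16
    # orange mask hull (outer outline of wheel) & hub white mask hull
    org=win&(hsv[...,1]>140)&((hsv[...,0]<15))
    wh=win&(hsv[...,1]<90)&(hsv[...,2]>110)
    for nm,m,z in(('white',wh,.023),):
        l,lab,st,ce=cv2.connectedComponentsWithStats(m.astype(np.uint8)); 
        k=1+np.argmax(st[1:,4]); m=lab==k
        h=cv2.convexHull(np.argwhere(m)[:,::-1].astype(np.float32)); M=cv2.moments(h); c=(M['m10']/M['m00'],M['m01']/M['m00'])
        print(n,'hub',np.round(c,1),st[k],at_z(n,c,z).round(4))
    h=cv2.convexHull(np.argwhere(org)[:,::-1].astype(np.float32)); M=cv2.moments(h); c=(M['m10']/M['m00'],M['m01']/M['m00'])
    print(n,'orange hull',np.round(c,1),at_z(n,c,.012).round(4),org.sum())
    p=proj(n,[0.586,-0.12,.024])[0]
    win=np.hypot(U-p[0],V-p[1])<9
    wh=win&(hsv[...,1]<70)&(hsv[...,2]>70)
    l,lab,st,ce=cv2.connectedComponentsWithStats(wh.astype(np.uint8)); k=1+np.argmax(st[1:,4])
    print(n,'spot',ce[k],st[k],at_z(n,ce[k],.024).round(4))
    # finished caps
    for g in((0.519,0.195),(0.538,0.115)):
        p=proj(n,[*g,.082])[0]
        m=(np.hypot(U-p[0],V-p[1])<14)&(P[...,2]>.078)
        Q=P[m]; print(n,'fin',m.sum(),np.median(Q[:,2]).round(4),Q[:,:2].mean(0).round(4),((Q.min(0)+Q.max(0))/2)[:2].round(4))
    rm=(P[...,2]>.02)&(P[...,2]<.045)&(P[...,0]>.46)&(P[...,0]<.62)&(P[...,1]<.27)&(P[...,1]>-.02)
    Q=P[rm]; print(n,'rail',rm.sum(),np.median(Q[:,2]).round(4)); 
    r=cv2.minAreaRect(Q[np.abs(Q[:,2]-np.median(Q[:,2]))<.006][:,:2].astype(np.float32)); print(r)
    T=cv2.resize(i.astype(np.uint8)[(slice(130,180) if n=='top' else slice(225,285)),(slice(335,395) if n=='top' else slice(295,355))],None,fx=10,fy=10,interpolation=cv2.INTER_CUBIC); save('ax_'+n,T)
E
```

```text
top hub [414.1 193.8] [410 190   9   9  55] [[ 0.4616 -0.1426  0.023 ]]
top orange hull [413.6 194. ] [[ 0.4621 -0.1432  0.012 ]] 119
top spot [405.7  153.15] [403 151   6   5  20] [[ 0.5847 -0.1193  0.024 ]]
top fin 63 0.082 [0.514  0.2071] [0.515  0.2069]
top fin 60 0.0822 [0.5376 0.1101] [0.5377 0.1093]
top rail 1644 0.0298
((0.5358356833457947, 0.11688683927059174), (0.0651022270321846, 0.2958206236362457), 13.62258243560791)
scene hub [245.1 277.6] [239 273  13  10  83] [[ 0.4647 -0.1462  0.023 ]]
scene orange hull [245.8 281.4] [[ 0.4653 -0.1465  0.012 ]] 285
scene spot [294.09375 297.25   ] [291 295   7   6  32] [[ 0.5858 -0.1209  0.024 ]]
scene fin 64 0.0833 [0.5172 0.2029] [0.5161 0.2055]
scene fin 73 0.0837 [0.541  0.1063] [0.54   0.1075]
scene rail 1519 0.0315
((0.5379229784011841, 0.11557620763778687), (0.06566357612609863, 0.29349255561828613), 13.667566299438477)
```

View pics/ax_top.png

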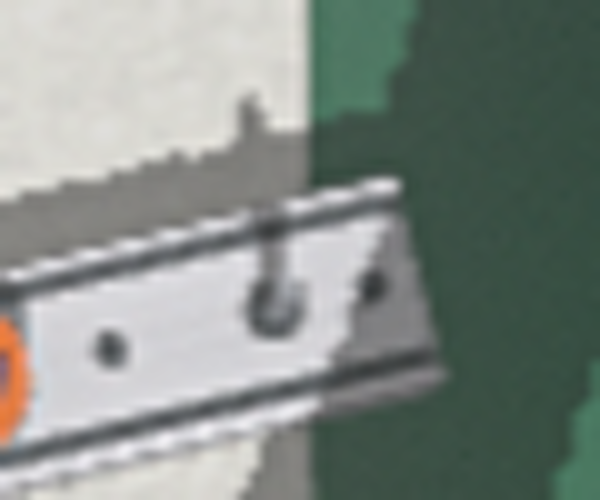

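View pics/ax_scene.png

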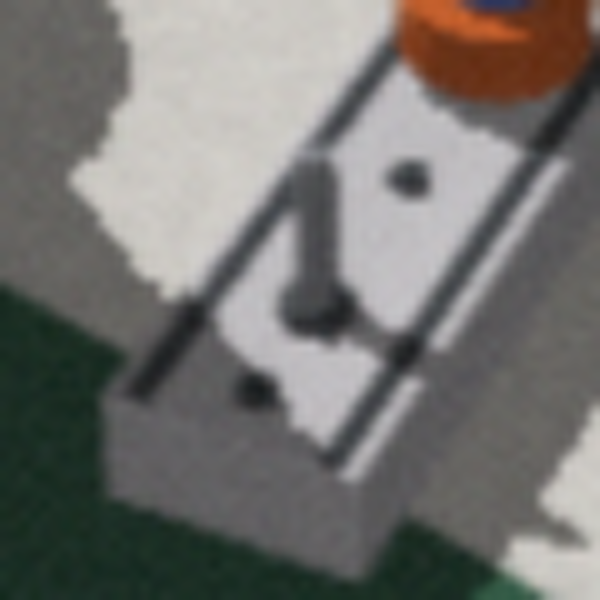

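```bash
python3 - <<'E'
from h import *
print('top collar',at_z('top',(361.7,160.4),.0345),'tip',at_z('top',(361.3,151.3),.0765))
print('scene collar',at_z('scene',(326.2,254.8),.0345),'tip',at_z('scene',(326.1,240.6),.0765))
for n in('top','scene'):
    # table/mat z bias
    d=np.load(n+'_d.npy'); V,U=np.mgrid[:400,:640]
    P=to_world(n,np.c_[U.ravel(),V.ravel()],d.ravel()); 
    for c in((.50,-.2),(.42,-.15),(.40,0.05),(.62,-.1),(.62,.1)):
        m=np.hypot(P[:,0]-c[0],P[:,1]-c[1])<.02; print(n,c,np.median(P[m,2]).round(4))
    for x in ((.5615,.0135),(.560,.0145),(.5625,.0120)): print(proj(n,[[*x,.0765],[*x,.0345]]).round(1).tolist())
E
```

```text
top collar [[0.56106732 0.01465741 0.0345    ]] tip [[0.58102657 0.01882523 0.0765    ]]
scene collar [[0.56284737 0.01167978 0.0345    ]] tip [[0.56286246 0.0115657  0.0765    ]]
top (0.5, -0.2) -0.0011
top (0.42, -0.15) -0.0011
top (0.4, 0.05) -0.0013
top (0.62, -0.1) -0.0014
top (0.62, 0.1) -0.0015
[[363.2, 158.0], [362.1, 160.3]]
[[362.9, 158.5], [361.8, 160.8]]
[[363.7, 157.6], [362.6, 159.9]]
scene (0.5, -0.2) 0.0018
scene (0.42, -0.15) 0.0005
scene (0.4, 0.05) 0.0004
scene (0.62, -0.1) 0.0005
scene (0.62, 0.1) -0.0002
[[326.2, 239.9], [326.2, 254.1]]
[[325.9, 239.4], [326.0, 253.6]]
[[326.1, 240.4], [326.2, 254.7]]
```

```bash
cat > plan.py <<'E'
from h import *
from scipy.spatial.transform import Rotation as Ro
def plan(target,yaw_y=None,n=10,dec=2):
    """rows toward target pos; yaw_y = world angle(deg) of tool y; tool made vertical"""
    s=env.observe(); p=s['position'].copy(); R=s['tool_rot'].copy()
    tgt=np.array(target,float)
    if yaw_y is None: yaw_y=np.degrees(np.arctan2(R[1,1],R[0,1]))
    a=np.radians(yaw_y); y=np.array([np.cos(a),np.sin(a),0]); z=np.array([0,0,-1.]); Rt=np.c_[np.cross(y,z),y,z]
    rows=[]
    for k in range(n):
        f=1/(n-k); dp=(tgt-p)*f
        rv=Ro.from_matrix(R.T@Rt).as_rotvec()*f
        r=np.r_[R.T@dp/.04, rv/.15].round(dec)
        rows.append(r.tolist()); p=p+R@(r[:3]*.04); R=R@Ro.from_rotvec(r[3:]*.15).as_matrix()
    print('max shift/row mm',max(np.linalg.norm(np.array(r[:3])*40) for r in rows),'end',p.round(4),'yaw',np.degrees(np.arctan2(R[1,1],R[0,1])).round(2))
    print('\n'.join(str(r) for r in rows))
E
python3 -c "
from plan import *
plan((.4632,-.1446,.10),13.6,16)"
```

```text
max shift/row mm 31.258918727300852 end [ 0.463  -0.1447  0.1001] yaw 13.61
[0.62, -0.42, 0.21, -0.0, -0.0, -0.62]
[0.66, -0.36, 0.2, -0.0, -0.0, -0.62]
[0.69, -0.3, 0.21, -0.0, -0.0, -0.62]
[0.71, -0.24, 0.2, -0.0, -0.0, -0.62]
[0.73, -0.17, 0.21, -0.0, -0.0, -0.62]
[0.74, -0.1, 0.2, -0.0, -0.0, -0.62]
[0.75, -0.03, 0.21, -0.0, -0.0, -0.62]
[0.75, 0.04, 0.2, 0.0, -0.0, -0.63]
[0.74, 0.11, 0.21, 0.0, -0.0, -0.62]
[0.73, 0.18, 0.2, 0.0, -0.0, -0.63]
[0.71, 0.25, 0.21, 0.0, -0.0, -0.62]
[0.68, 0.31, 0.2, 0.0, -0.0, -0.63]
[0.65, 0.37, 0.21, 0.0, -0.0, -0.62]
[0.61, 0.43, 0.2, 0.0, -0.0, -0.63]
[0.56, 0.49, 0.21, 0.0, -0.0, -0.62]
[0.52, 0.53, 0.2, 0.0, -0.0, -0.63]
```

jog_arm(plan=[[[0.62,-0.42,0.2,0,0,-0.62],[0.66,-0.36,0.2,0,0,-0.62],[0.69,-0.3,0.2,0,0,-0.62],[0.71,-0.24,0.2,0,0,-0.62],[0.73,-0.17,0.2,0,0,-0.62],[0.74,-0.1,0.2,0,0,-0.62],[0.75,-0.03,0.2,0,0,-0.62],[0.75,0.04,0.2,0,0,-0.63],[0.74,0.11,0.2,0,0,-0.62],[0.73,0.18,0.2,0,0,-0.63]]], grip=1)

```text
time_s: 1.7
position: [0.3539, -0.2854, 0.1512]
tool_rot: [[0.316, 0.949, 0.0], [0.949, -0.316, -0.0], [-0.0, 0.0, -1.0]]
ft_force: [-0.2, 0.2, 0.2]
grip_width: 0.0856
```

jog_arm(plan=[[[0.71,0.25,0.2,0,0,-0.62],[0.68,0.31,0.2,0,0,-0.63],[0.65,0.37,0.2,0,0,-0.62],[0.61,0.43,0.2,0,0,-0.63],[0.56,0.49,0.2,0,0,-0.62],[0.52,0.53,0.2,0,0,-0.63],[0,0,0,0,0,0]]])

```text
time_s: 2.4
position: [0.464, -0.1423, 0.1025]
tool_rot: [[-0.241, 0.971, -0.001], [0.971, 0.241, 0.001], [0.001, -0.001, -1.0]]
ft_force: [-0.5, -0.8, 0.5]
grip_width: 0.0854
```

```bash
python3 -c "
from plan import *
print(env.observe()['time_s'],env.observe()['q'])
plan((.4632,-.1446,.004),13.6,5)"
```

```text
2.4 [-3.10741960e+01  2.37131792e+01  9.56609025e+01  3.42731807e-02
  6.07008686e+01 -4.50176407e+01]
max shift/row mm 20.00799840063968 end [ 0.4633 -0.1448  0.0041] yaw 13.58
[-0.01, -0.01, 0.49, -0.0, -0.0, 0.01]
[-0.01, -0.01, 0.49, -0.0, -0.0, 0.01]
[-0.01, -0.0, 0.49, -0.0, -0.0, 0.01]
[-0.01, -0.01, 0.5, -0.0, -0.0, 0.0]
[-0.02, -0.0, 0.49, -0.0, -0.01, 0.01]
```

jog_arm(plan=[[[-0.02,0,0.5,0,0,0],[-0.02,0,0.5,0,0,0],[-0.02,0,0.5,0,0,0],[0,0,0.3,0,0,0],[0,0,0,0,0,0]]])

```text
time_s: 2.9
position: [0.4628, -0.1472, 0.0303]
tool_rot: [[-0.234, 0.972, -0.002], [0.972, 0.234, 0.001], [0.002, -0.002, -1.0]]
ft_force: [-0.2, -0.1, -0.3]
grip_width: 0.0854
```

```bash
python3 - <<'E'
from h import *
for n in('scene','top'):
    i,d=vision.get_image(n); u,v=proj(n,[.463,-.144,.03])[0].astype(int)
    a=cv2.resize(i[v-40:v+40,u-50:u+50],None,fx=6 ,fy=6,interpolation=cv2.INTER_CUBIC); save('g1'+n,a); print(u,v)
E
```

```text
245 274
414 193
```

View pics/g1scene.png

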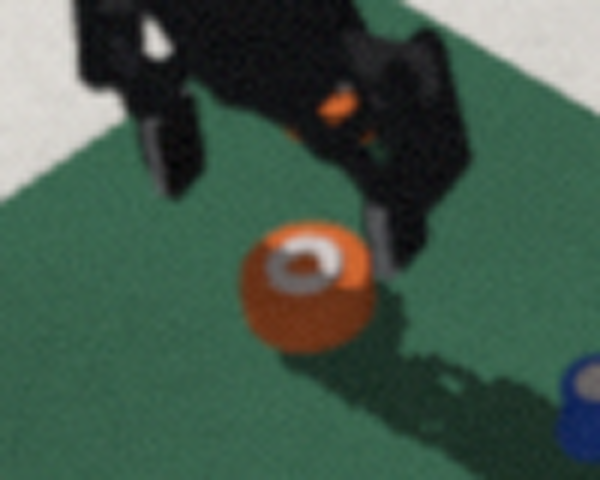

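View pics/g1top.png

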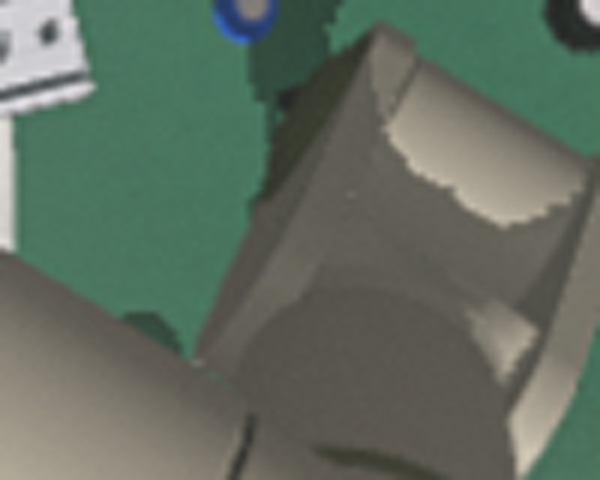

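```bash
python3 - <<'E'
from h import *
s=env.observe(); R=s['tool_rot'];p=s['position']
for z in (.030,.043):
  print(z, at_z('scene',(195+178/6,234+190/6),z),at_z('scene',(195+395/6,234+272/6),z))
for sgn in(1,-1):
  for b in (0,.013): print(sgn,b,((proj('scene',p+R@np.array([0,sgn*.043,-b]))[0]-[195,234])*6).round())
print(((proj('scene',[[.4632,-.1446,.023],[.4647,-.1462,.023]])-[195,234])*6).round())
E
```

```text
0.03 [[ 0.4075173  -0.15436072  0.03      ]] [[ 0.50035964 -0.13252807  0.03      ]]
0.043 [[ 0.41959941 -0.16211602  0.043     ]] [[ 0.51062136 -0.14071144  0.043     ]]
1 0 [395. 283.]
1 0.013 [391. 256.]
-1 0 [196. 208.]
-1 0.013 [191. 182.]
[[301. 257.]
 [301. 262.]]
```

jog_arm(plan=[[[0.03,0,0.3,0,0,0],[0.03,0,0.3,0,0,0],[0,0,0.06,0,0,0],[0,0,0,0,0,0]]])

```text
time_s: 3.4
position: [0.4633, -0.1449, 0.0055]
tool_rot: [[-0.235, 0.972, 0.001], [0.972, 0.235, -0.0], [-0.0, 0.0, -1.0]]
ft_force: [0.2, 0.1, 0.9]
grip_width: 0.0855
```

jog_arm(plan=[[[0,0,0,0,0,0],[0,0,0,0,0,0],[0,0,0,0,0,0],[0,0,0,0,0,0],[0,0,0,0,0,0],[0,0,0,0,0,0]]], grip=-1, squeeze=45)

```text
time_s: 4.0
position: [0.4633, -0.1448, 0.0059]
tool_rot: [[-0.236, 0.972, 0.001], [0.972, 0.236, -0.001], [-0.001, 0.001, -1.0]]
ft_force: [-2.0, 0.3, 10.8]
grip_width: 0.0464
```

jog_arm(plan=[[[0,0,-0.2,0,0,0],[0,0,-0.5,0,0,0],[0,0,-0.8,0,0,0],[0,0,-0.8,0,0,0],[0,0,-0.5,0,0,0],[0,0,0,0,0,0]]])

```text
time_s: 4.6
position: [0.4641, -0.1452, 0.1197]
tool_rot: [[-0.235, 0.972, 0.005], [0.972, 0.235, -0.003], [-0.004, 0.004, -1.0]]
ft_force: [0.8, -0.1, -1.4]
grip_width: 0.0464
```

```bash
python3 -c "
from plan import *
plan((.562,.0132,.12),13.6,7)"
```

```text
max shift/row mm 26.87154628970949 end [0.562  0.0131 0.1201] yaw 13.62
[0.47, 0.47, -0.0, 0.0, 0.0, 0.0]
[0.47, 0.47, -0.0, 0.0, 0.0, 0.0]
[0.47, 0.47, -0.0, 0.01, 0.01, 0.0]
[0.47, 0.48, -0.0, 0.0, 0.0, 0.0]
[0.46, 0.47, -0.0, 0.01, 0.01, 0.0]
[0.47, 0.48, -0.0, 0.0, 0.0, 0.0]
[0.46, 0.47, -0.01, 0.01, 0.01, 0.0]
```

jog_arm(plan=[[[0.47,0.47,0,0,0,0],[0.47,0.47,0,0,0,0],[0.47,0.47,0,0,0,0],[0.47,0.47,0,0,0,0],[0.47,0.47,0,0,0,0],[0.46,0.48,0,0,0,0],[0.46,0.48,0,0,0,0],[0,0,0.4,0,0,0],[0,0,0.2,0,0,0],[0,0,0,0,0,0]]])

```text
time_s: 5.6
position: [0.5598, 0.0136, 0.0912]
tool_rot: [[-0.235, 0.972, -0.004], [0.972, 0.235, 0.001], [0.002, -0.004, -1.0]]
ft_force: [-1.7, -0.6, -0.5]
grip_width: 0.0467
```

```bash
python3 - <<'E'
from h import *
s=env.observe(); print(s['position'],s['ft_force'])
for n in('scene','top'):
    i,d=vision.get_image(n); np.save('p1'+n,i); np.save('p1d'+n,d);u,v=proj(n,[.562,.013,.08])[0].astype(int)
    a=cv2.resize(i[v-40:v+40,u-50:u+50],None,fx=7 ,fy=7,interpolation=cv2.INTER_CUBIC); save('p1'+n,a); print(u,v)
E
```

```text
[0.55984238 0.0135529  0.09116097] [-1.74078215 -0.58049722 -0.46438037]
326 238
363 157
```

View pics/p1scene.png

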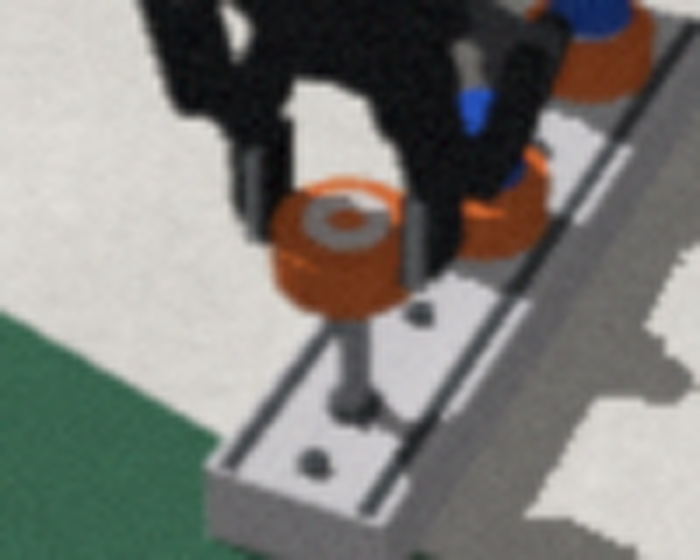

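View pics/p1top.png

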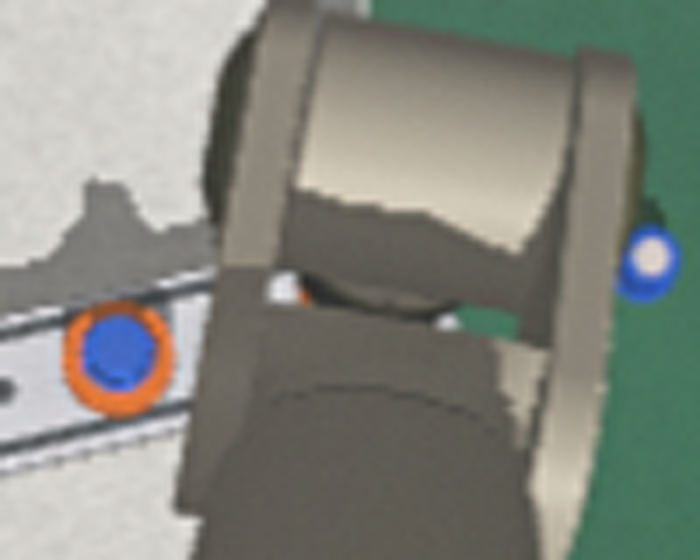

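```bash
python3 - <<'E'
from h import *
i=np.load('p1scene.npy'); d=np.load('p1dscene.npy')
p=np.array(env.observe()['position'])
# predicted hub outline if wheel centred at c
for c in ((.5598,.0136),(.562,.0132),(.5628,.0118)):
    print(c,'hub px',proj('scene',[*c,p[2]-.0055+.023]).round(1))
a=cv2.resize(i[198:278,276:376],None,fx=7,fy=7,interpolation=cv2.INTER_CUBIC)
def draw(c,z0,col):
    t=np.linspace(0,2*np.pi,60)
    for r,z in((.024,0),(.024,.02),(.014,.023),(.0065,.023)):
        q=(proj('scene',np.c_[c[0]+r*np.cos(t),c[1]+r*np.sin(t),np.full(60,z0+z)])-[276,198]+.5)*7
        cv2.polylines(a,[q.round().astype(int)],True,col,1)
draw((.5598+.0015,.0136-.0015),p[2]-.0055,(0,255,0))
t=np.linspace(0,2*np.pi,60)
for c,col in(((.5628,.0118),(255,0,255)),):
    for r,z in((.005,.06),(.009,.0365)):
        q=(proj('scene',np.c_[c[0]+r*np.cos(t),c[1]+r*np.sin(t),np.full(60,z)])-[276,198]+.5)*7
        cv2.polylines(a,[q.round().astype(int)],True,col,1)
save('ov',a)
E
```

```text
(0.5598, 0.0136) hub px [[325.5 227.6]]
(0.562, 0.0132) hub px [[326.2 228.1]]
(0.5628, 0.0118) hub px [[326.1 228.5]]
```

View pics/ov.png

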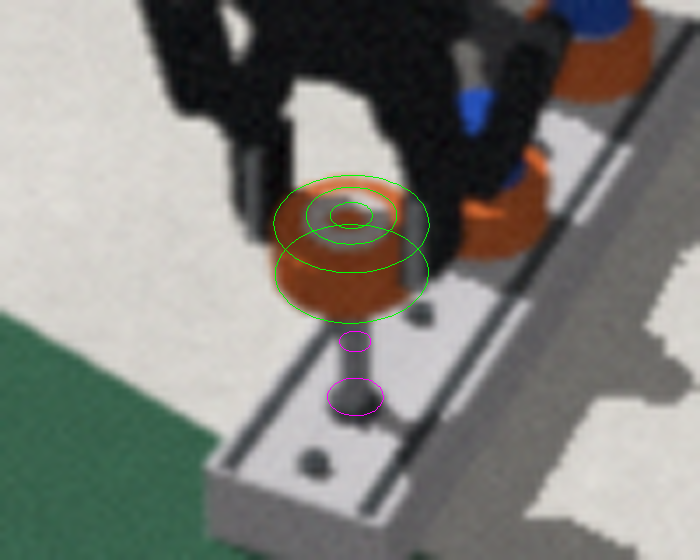

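```bash
python3 - <<'E'
from h import *
i=np.load('p1scene.npy'); d=np.load('p1dscene.npy')
V,U=np.mgrid[:400,:640]
P=to_world('scene',np.c_[U.ravel(),V.ravel()],d.ravel()).reshape(400,640,3)
m=(np.abs(U-324.9)<6)&(np.abs(V-228.9)<4)
Q=P[m]; print(np.percentile(Q[:,2],[5,25,50,75,95]).round(4))
for z in(.1067,.1087): print(at_z('scene',(324.9,228.9),z))
# bottom edge of wheel: crop y ~ 318 at x 345
print(at_z('scene',(276+345/7-.5,198+319/7-.5),.0852))
d0=np.load('scene_d.npy')
for v in range(236,262): 
    q=to_world('scene',[[u,v] for u in(325,326,327)],d0[v,325:328]); print(v,q.round(4).tolist())
E
python3 -c "
from plan import *
plan((.562,.0142,.080),13.6,3)"
```

```text
[0.1015 0.1061 0.1079 0.1087 0.1097]
[[0.55873313 0.01270019 0.1067    ]]
[[0.56031926 0.01078112 0.1087    ]]
[[ 0.57234614 -0.00449851  0.0852    ]]
236 [[0.4936, 0.0917, 0.0017], [0.518, 0.066, 0.0311], [0.5185, 0.0691, 0.0293]]
237 [[0.5193, 0.0606, 0.0321], [0.5217, 0.0614, 0.0328], [0.5227, 0.0639, 0.0317]]
238 [[0.5209, 0.0586, 0.0312], [0.5247, 0.0577, 0.0338], [0.5249, 0.0613, 0.0315]]
239 [[0.5262, 0.0522, 0.035], [0.5264, 0.0557, 0.0329], [0.5269, 0.0587, 0.0311]]
240 [[0.5615, 0.0095, 0.0789], [0.5631, 0.011, 0.0787], [0.5646, 0.0126, 0.0784]]
241 [[0.5609, 0.0102, 0.0752], [0.5647, 0.009, 0.0781], [0.5652, 0.0118, 0.0765]]
242 [[0.5614, 0.0096, 0.073], [0.5649, 0.0087, 0.0754], [0.5665, 0.0102, 0.0753]]
243 [[0.563, 0.0075, 0.0723], [0.5645, 0.0091, 0.0721], [0.5662, 0.0106, 0.072]]
244 [[0.5652, 0.0048, 0.0725], [0.5653, 0.0082, 0.0703], [0.5661, 0.0106, 0.0691]]
245 [[0.5646, 0.0056, 0.0687], [0.5663, 0.007, 0.0687], [0.5673, 0.0092, 0.0677]]
246 [[0.5622, 0.0085, 0.0625], [0.5649, 0.0086, 0.064], [0.5663, 0.0104, 0.0635]]
247 [[0.5635, 0.0068, 0.0614], [0.5652, 0.0082
[... 668 characters left out ...]
 [0.5665, 0.0101, 0.0371]]
256 [[0.5643, 0.0057, 0.036], [0.5661, 0.0069, 0.0361], [0.5687, 0.0074, 0.0373]]
257 [[0.5663, 0.0032, 0.0359], [0.5673, 0.0055, 0.0348], [0.5693, 0.0065, 0.0352]]
258 [[0.5663, 0.0031, 0.0329], [0.5691, 0.0033, 0.0343], [0.5695, 0.0063, 0.0324]]
259 [[0.5665, 0.0029, 0.0301], [0.57, 0.0021, 0.0327], [0.5713, 0.0042, 0.032]]
260 [[0.5688, 0.0, 0.0305], [0.5697, 0.0025, 0.0292], [0.5724, 0.0027, 0.0307]]
261 [[0.5724, -0.0043, 0.0327], [0.5732, -0.0017, 0.0313], [0.5749, -0.0003, 0.0313]]
max shift/row mm 4.48998886412873 end [0.5621 0.0144 0.08  ] yaw 13.57
[0.01, 0.01, 0.11, -0.0, -0.0, -0.0]
[0.0, 0.01, 0.1, -0.0, -0.0, -0.0]
[0.01, 0.02, 0.11, -0.0, -0.0, -0.0]
```

jog_arm(plan=[[[0,0.06,0,0,0,0],[0,0.01,0.1,0,0,0],[0,0,0.1,0,0,0],[0,0,0.1,0,0,0],[0,0,0,0,0,0]]])

```text
time_s: 6.2
position: [0.5633, 0.0143, 0.0802]
tool_rot: [[-0.235, 0.972, -0.001], [0.972, 0.235, 0.0], [0.0, -0.001, -1.0]]
ft_force: [1.1, 0.3, -0.2]
grip_width: 0.0465
```

jog_arm(plan=[[[0,0,0.1,0,0,0],[0,0,0.1,0,0,0],[0,0,0,0,0,0]]])

```text
time_s: 6.5
position: [0.5634, 0.0143, 0.0723]
tool_rot: [[-0.235, 0.972, -0.001], [0.972, 0.235, 0.0], [0.0, -0.001, -1.0]]
ft_force: [1.0, 1.4, -0.0]
grip_width: 0.0461
```

jog_arm(plan=[[[0,0,0.1,0,0,0],[0,0,0.1,0,0,0],[0,0,0.1,0,0,0],[0,0,0,0,0,0]]])

```text
time_s: 6.9
position: [0.5634, 0.0143, 0.0603]
tool_rot: [[-0.235, 0.972, -0.001], [0.972, 0.235, 0.0], [0.001, -0.001, -1.0]]
ft_force: [1.0, 0.2, 0.6]
grip_width: 0.0464
```

```bash
python3 - <<'E'
from h import *
i,d=vision.get_image('scene'); save('p2',cv2.resize(i[198:278,276:376],None,fx=7,fy=7,interpolation=cv2.INTER_CUBIC)); print(env.observe()['ft_force'],env.observe()['wrist_torque'])
E
```

```text
[-0.56452368  0.3655992  -0.1649092 ] [0.01648371 0.04205371 0.00765172]
```

View pics/p2.png

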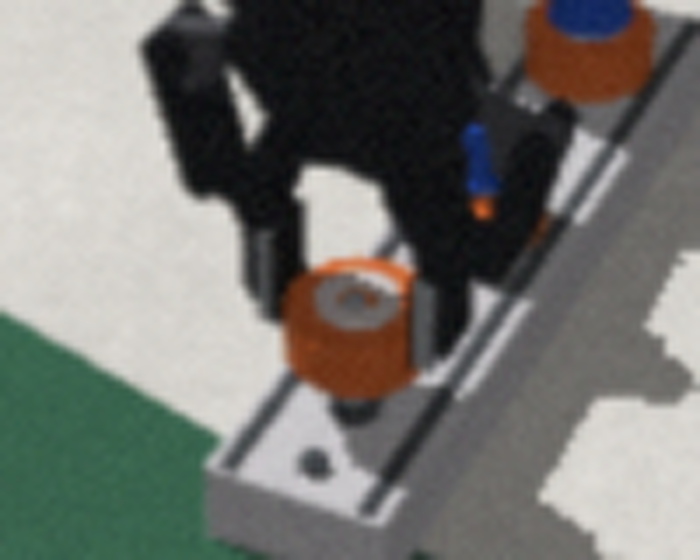

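The wheel is round the axle, with the axle visible in the bore at crop (352,297). I lower it and feel for the collar.

jog_arm(plan=[[[0,0,0.1,0,0,0],[0,0,0.1,0,0,0],[0,0,0.1,0,0,0],[0,0,0.05,0,0,0],[0,0,0,0,0,0]]])

```text
time_s: 7.45
position: [0.5635, 0.0143, 0.0465]
tool_rot: [[-0.235, 0.972, -0.001], [0.972, 0.235, 0.0], [0.0, -0.001, -1.0]]
ft_force: [0.2, -0.3, 0.5]
grip_width: 0.0462
```

jog_arm(plan=[[[0,0,0.04,0,0,0],[0,0,0,0,0,0]]])

```text
time_s: 7.65
position: [0.5637, 0.0143, 0.0453]
tool_rot: [[-0.235, 0.972, -0.0], [0.972, 0.235, -0.0], [0.0, -0.0, -1.0]]
ft_force: [-0.2, 0.1, -0.5]
grip_width: 0.0459
```

jog_arm(plan=[[[0,0,0.03,0,0,0],[0,0,0,0,0,0]]])

```text
time_s: 7.85
position: [0.5636, 0.0143, 0.0441]
tool_rot: [[-0.235, 0.972, -0.0], [0.972, 0.235, 0.0], [0.0, -0.0, -1.0]]
ft_force: [-0.7, -0.1, -0.9]
grip_width: 0.046
```

jog_arm(plan=[[[0,0,0.03,0,0,0],[0,0,0,0,0,0]]])

```text
time_s: 8.05
position: [0.5636, 0.0143, 0.0428]
tool_rot: [[-0.235, 0.972, -0.0], [0.972, 0.235, 0.0], [0.0, -0.0, -1.0]]
ft_force: [0.9, -0.1, -0.7]
grip_width: 0.0461
```

jog_arm(plan=[[[0,0,0.03,0,0,0],[0,0,0,0,0,0]]])

```text
time_s: 8.25
position: [0.5637, 0.0143, 0.0418]
tool_rot: [[-0.235, 0.972, 0.0], [0.972, 0.235, -0.0], [-0.0, 0.0, -1.0]]
ft_force: [0.3, 0.4, 1.5]
grip_width: 0.0463
```

jog_arm(plan=[[[0,0,0.02,0,0,0],[0,0,0,0,0,0]]])

```text
time_s: 8.45
position: [0.5638, 0.0143, 0.0418]
tool_rot: [[-0.235, 0.972, 0.001], [0.972, 0.235, -0.0], [-0.0, 0.001, -1.0]]
ft_force: [-2.3, 0.2, 7.8]
grip_width: 0.046
```

jog_arm(plan=[[[0,0,0.02,0,0,0],[0,0,0,0,0,0]]])

```text
time_s: 8.65
position: [0.5638, 0.0143, 0.0416]
tool_rot: [[-0.235, 0.972, 0.001], [0.972, 0.235, -0.0], [-0.001, 0.001, -1.0]]
ft_force: [-5.0, 0.4, 14.9]
grip_width: 0.0464
```

jog_arm(plan=[[[0,0,-0.03,0,0,0],[0,0,0,0,0,0],[0,0,0,0,0,0],[0,0,0,0,0,0]]], grip=0.7)

```text
time_s: 9.05
position: [0.5636, 0.0143, 0.0411]
tool_rot: [[-0.235, 0.972, -0.0], [0.972, 0.235, 0.0], [0.0, -0.0, -1.0]]
ft_force: [0.5, 0.2, 0.4]
grip_width: 0.0727
```

jog_arm(plan=[[[0,0,-0.1,0,0,0],[0,0,-0.5,0,0,0],[0,0,-0.9,0,0,0],[0,0,-0.9,0,0,0],[0,0,-0.3,0,0,0],[0,0,0,0,0,0]]])

```text
time_s: 9.65
position: [0.5643, 0.0142, 0.1509]
tool_rot: [[-0.235, 0.972, 0.004], [0.972, 0.235, -0.001], [-0.001, 0.003, -1.0]]
ft_force: [-0.2, -0.3, -0.7]
grip_width: 0.0725
```

```bash
python3 - <<'E'
from plan import *
i,d=vision.get_image('scene'); save('p3',cv2.resize(i[198:278,276:376],None,fx=7,fy=7,interpolation=cv2.INTER_CUBIC)); print(env.observe()['ft_force'],env.observe()['position'])
plan((.5852,-.1202,.10),13.6,8)
E
```

```text
[ 0.14679965 -0.60088163 -0.31298053] [0.56355895 0.0142961  0.14922913]
max shift/row mm 18.286607121059937 end [ 0.5851 -0.1204  0.1   ] yaw 13.61
[-0.42, -0.03, 0.15, 0.0, 0.0, 0.0]
[-0.43, -0.03, 0.15, 0.0, 0.0, 0.0]
[-0.42, -0.03, 0.16, 0.0, 0.0, 0.0]
[-0.43, -0.04, 0.15, 0.0, 0.0, 0.0]
[-0.42, -0.03, 0.16, 0.0, 0.0, 0.0]
[-0.43, -0.04, 0.15, 0.0, 0.0, 0.0]
[-0.42, -0.03, 0.16, 0.0, 0.0, 0.0]
[-0.43, -0.04, 0.15, 0.0, 0.0, 0.0]
```

View pics/p3.png

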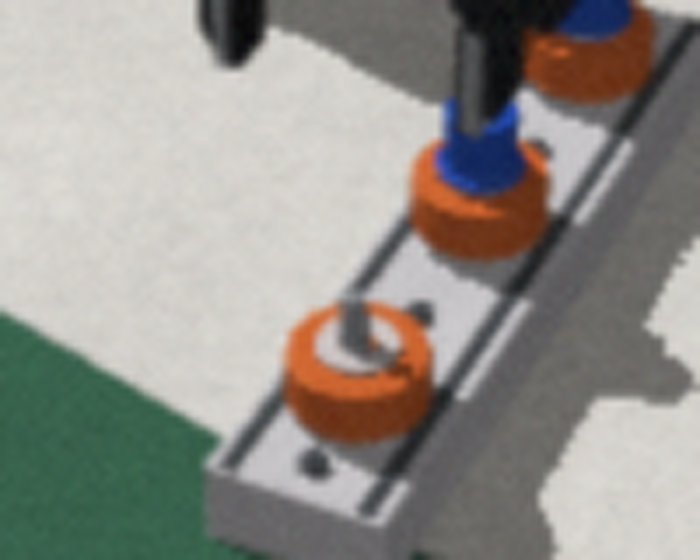

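jog_arm(plan=[[[-0.43,-0.03,0.15,0,0,0],[-0.43,-0.03,0.15,0,0,0],[-0.43,-0.03,0.15,0,0,0],[-0.43,-0.03,0.15,0,0,0],[-0.42,-0.03,0.16,0,0,0],[-0.42,-0.03,0.16,0,0,0],[-0.42,-0.03,0.16,0,0,0],[-0.42,-0.02,0.16,0,0,0],[0,0,0.6,0,0,0],[0,0,0,0,0,0]]], grip=0.5)

```text
time_s: 10.7
position: [0.5855, -0.1205, 0.073]
tool_rot: [[-0.234, 0.972, -0.005], [0.972, 0.234, 0.002], [0.003, -0.004, -1.0]]
ft_force: [-0.5, -0.2, 0.1]
grip_width: 0.0642
```

```bash
python3 - <<'E'
from plan import *
i,d=vision.get_image('scene'); save('c1',cv2.resize(i[255:335,245:345],None,fx=7,fy=7,interpolation=cv2.INTER_CUBIC))
s=env.observe();R=s['tool_rot']; print(s['position'])
for sg in (1,-1): print(((proj('scene',s['position']+R@np.array([0,sg*.032,-.008]))[0]-[245,255]+.5)*7).round())
plan((.5857,-.1197,.0065),13.6,6)
E
```

```text
[ 0.58613344 -0.12037561  0.07459654]
[440. 192.]
[242. 121.]
max shift/row mm 11.6 end [ 0.5858 -0.1195  0.0066] yaw 13.59
[0.0, -0.0, 0.28, -0.0, -0.0, -0.0]
[0.0, -0.0, 0.28, -0.0, -0.0, -0.0]
[0.0, -0.0, 0.29, -0.0, -0.0, -0.0]
[0.01, -0.0, 0.28, -0.01, -0.0, -0.0]
[0.0, -0.0, 0.29, -0.0, -0.01, -0.0]
[0.01, -0.0, 0.28, -0.01, -0.0, -0.0]
```

View pics/c1.png

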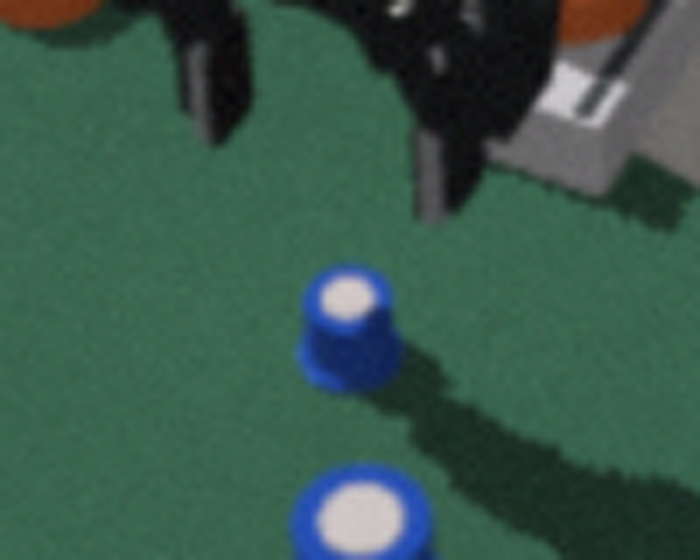

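jog_arm(plan=[[[0,0,0.4,0,0,0],[0.01,0,0.5,0,0,0],[0.01,0,0.5,0,0,0],[0,0,0.29,0,0,0],[0,0,0,0,0,0]]])

```text
time_s: 11.25
position: [0.5863, -0.1191, 0.0075]
tool_rot: [[-0.236, 0.972, -0.002], [0.972, 0.236, 0.001], [0.001, -0.001, -1.0]]
ft_force: [-0.7, 0.7, 0.3]
grip_width: 0.0642
```

```bash
python3 - <<'E'
from plan import *
i,d=vision.get_image('scene'); save('c2',cv2.resize(i[255:335,245:345],None,fx=7,fy=7,interpolation=cv2.INTER_CUBIC))
s=env.observe();print(s['position'],s['ft_force'])
E
```

```text
[ 0.58677874 -0.11928465  0.00851378] [-0.05228022 -0.23232037 -0.11781428]
```

View pics/c2.png

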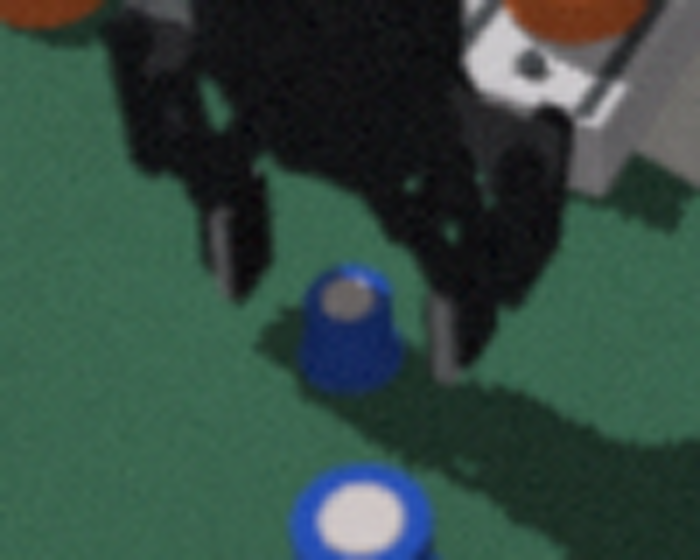

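jog_arm(plan=[[[0,0,0.02,0,0,0],[0,0,0,0,0,0],[0,0,0,0,0,0],[0,0,0,0,0,0],[0,0,0,0,0,0],[0,0,0,0,0,0]]], grip=-1, squeeze=90)

```text
time_s: 11.9
position: [0.587, -0.1195, 0.0086]
tool_rot: [[-0.235, 0.972, 0.002], [0.972, 0.235, -0.001], [-0.001, 0.001, -1.0]]
ft_force: [-1.0, 1.1, 6.8]
grip_width: 0.0225
```

jog_arm(plan=[[[0,0,-0.1,0,0,0],[0,0,-0.4,0,0,0],[0,0,-0.8,0,0,0],[0,0,-0.8,0,0,0],[0,0,-0.8,0,0,0],[0,0,0,0,0,0]]])

```text
time_s: 12.5
position: [0.5883, -0.1199, 0.1281]
tool_rot: [[-0.235, 0.972, 0.008], [0.972, 0.235, -0.003], [-0.005, 0.007, -1.0]]
ft_force: [0.0, 0.0, -1.3]
grip_width: 0.0228
```

```bash
python3 - <<'E'
from plan import *
s=env.observe();print(s['position'],s['ft_force'],s['grip_width'])
plan((.563,.0142,.1205),13.6,9)
E
```

```text
[ 0.58830521 -0.119924    0.12810625] [ 0.02078235  0.00889539 -1.32513048] 0.022849212223274434
max shift/row mm 15.242047106606119 end [0.5628 0.0142 0.1204] yaw 13.62
[0.38, 0.02, 0.02, 0.01, 0.0, 0.0]
[0.38, 0.02, 0.02, 0.0, 0.0, 0.0]
[0.38, 0.02, 0.02, 0.01, 0.0, 0.0]
[0.38, 0.02, 0.02, 0.0, 0.01, 0.0]
[0.38, 0.02, 0.02, 0.01, 0.0, 0.0]
[0.38, 0.02, 0.02, 0.0, 0.01, 0.0]
[0.38, 0.02, 0.02, 0.01, 0.0, 0.0]
[0.37, 0.02, 0.02, 0.0, 0.01, 0.0]
[0.38, 0.01, 0.02, 0.01, 0.0, 0.0]
```

jog_arm(plan=[[[0.38,0.01,0.02,0,0,0],[0.38,0.01,0.02,0,0,0],[0.38,0.02,0.02,0,0,0],[0.38,0.01,0.02,0,0,0],[0.38,0.02,0.02,0,0,0],[0.38,0.02,0.02,0,0,0],[0.38,0.02,0.02,0,0,0],[0.38,0.01,0.3,0,0,0],[0.38,0.01,0.3,0,0,0],[0,0,0,0,0,0]]])

```text
time_s: 13.5
position: [0.5581, 0.017, 0.0925]
tool_rot: [[-0.237, 0.971, -0.003], [0.971, 0.237, 0.001], [0.002, -0.003, -1.0]]
ft_force: [0.5, -0.7, -0.2]
grip_width: 0.0223
```

jog_arm(plan=[[[0,0,0,0,0,0],[0,0,0,0,0,0]]])

```text
time_s: 13.7
position: [0.56, 0.0144, 0.0944]
tool_rot: [[-0.235, 0.972, 0.001], [0.972, 0.235, -0.0], [-0.001, 0.001, -1.0]]
ft_force: [-0.0, -0.1, -0.7]
grip_width: 0.0224
```

```bash
python3 - <<'E'
from plan import *
s=env.observe();p=s['position'];print(p,s['tool_rot'][:,2],s['ft_force'],s['grip_width'])
i,d=vision.get_image('scene'); np.save('q1',i); np.save('q1d',d)
a=cv2.resize(i[198:278,276:376],None,fx=7,fy=7,interpolation=cv2.INTER_CUBIC); save('q1',a.copy())
t=np.linspace(0,2*np.pi,60)
def C(c,r,z,col):
    q=(proj('scene',np.c_[c[0]+r*np.cos(t),c[1]+r*np.sin(t),np.full(60,z)])-[276,198]+.5)*7
    cv2.polylines(a,[q.round().astype(int)],True,col,1)
z0=p[2]-.0085; c=(.5625,.0115)
for r,z in((.016,0),(.016,.003),(.013,.024)): C(c,r,z0+z,(0,255,0))
for r,z in((.005,.0695),(.003,.0775),(.024,.0565),(.014,.0595)): C(c,r,z,(255,0,255))
save('q1o',a)
E
```

```text
[0.55996657 0.01436026 0.09438408] [ 1.38985702e-03 -4.03186557e-04 -9.99998953e-01] [-0.00444092 -0.09841879 -0.70595522] 0.022418131054325774
```

View pics/q1.png

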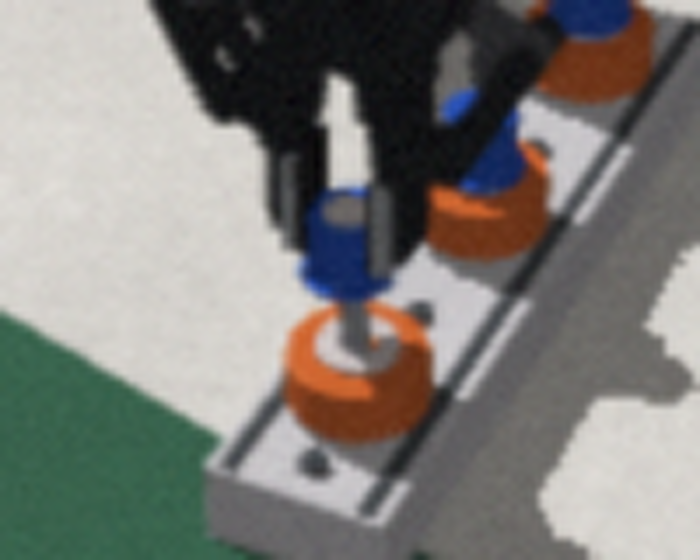

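View pics/q1o.png

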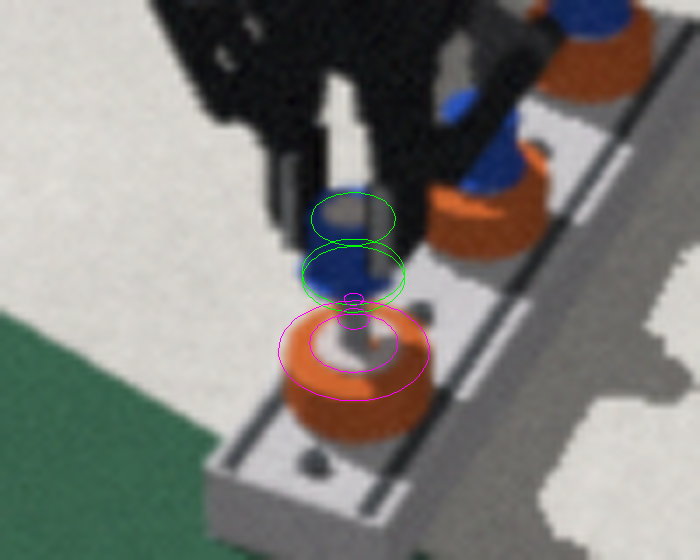

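```bash
python3 - <<'E'
from plan import *
i=np.load('q1.npy');d=np.load('q1d.npy')
f=lambda P:((proj('scene',P)-[276,198]+.5)*7).round(0).tolist()
z0=.0944-.0085
print(f([[.559,.013,z0+.024],[.5596,.013,z0+.024],[.5596,.013,z0]]))
hsv=cv2.cvtColor(i,cv2.COLOR_RGB2HSV)
V,U=np.mgrid[:400,:640]
P=to_world('scene',np.c_[U.ravel(),V.ravel()],d.ravel()).reshape(400,640,3)
m=(np.abs(U-324.8)<4)&(np.abs(V-227.5)<3)&(hsv[...,1]<80)
print(m.sum(),U[m].mean(),V[m].mean(),np.percentile(P[m][:,2],[10,50,90]),P[m].mean(0))
# depth on front of flange/body column
for v in range(224,244): print(v,P[v,324].round(4),i[v,324])
E
```

```text
[[347.0, 212.0], [349.0, 212.0], [349.0, 272.0]]
26 325.4230769230769 227.65384615384616 [0.10963833 0.11086699 0.11907331] [0.56147067 0.01115772 0.11249699]
224 [ 0.4577  0.1314 -0.0021] [170 175 189]
225 [0.5534 0.0161 0.1127] [ 67  77 109]
226 [0.553  0.0166 0.1095] [90 90 99]
227 [0.5561 0.0129 0.1105] [103  98  98]
228 [0.5582 0.0103 0.1105] [108 105 102]
229 [0.5611 0.0068 0.1114] [96 93 98]
230 [0.5616 0.0062 0.1092] [51 62 90]
231 [0.5652 0.0018 0.1111] [23 45 91]
232 [0.5656 0.0013 0.1088] [16 38 93]
233 [5.663e-01 4.000e-04 1.070e-01] [20 41 96]
234 [0.5659 0.0008 0.1037] [21 41 95]
235 [0.563  0.0043 0.0972] [20 40 95]
236 [0.5661 0.0006 0.0984] [20 41 95]
237 [ 0.568  -0.0017  0.0981] [20 38 93]
238 [0.5652 0.0016 0.0917] [26 48 99]
239 [0.5656 0.0011 0.0894] [29 46 98]
240 [ 0.5675 -0.0012  0.0891] [49 53 99]
241 [0.5446 0.0263 0.0558] [108  80  78]
242 [0.5587 0.0093 0.0717] [139  90  69]
243 [0.559  0.0089 0.0692] [144 111  95]
```

jog_arm(plan=[[[-0.03,0.06,0,0,0,0],[0,0,0.1,0,0,0],[0,0,0.1,0,0,0],[0,0,0.05,0,0,0],[0,0,0,0,0,0]]])

```text
time_s: 14.25
position: [0.5618, 0.0143, 0.0832]
tool_rot: [[-0.235, 0.972, -0.001], [0.972, 0.235, 0.0], [0.0, -0.001, -1.0]]
ft_force: [-1.0, 0.9, -0.2]
grip_width: 0.0227
```

jog_arm(plan=[[[0,0,0.05,0,0,0],[0,0,0,0,0,0]]])

```text
time_s: 14.45
position: [0.5621, 0.0143, 0.0816]
tool_rot: [[-0.235, 0.972, 0.0], [0.972, 0.235, -0.0], [-0.0, 0.0, -1.0]]
ft_force: [0.0, -0.1, -1.0]
grip_width: 0.0226
```

```bash
python3 - <<'E'
from plan import *
s=env.observe();p=s['position'];print(p,s['ft_force'],s['wrist_torque'])
i,d=vision.get_image('scene'); a=cv2.resize(i[198:278,276:376],None,fx=7,fy=7,interpolation=cv2.INTER_CUBIC); save('q2',a)
E
```

```text
[0.56205916 0.01426854 0.08159427] [ 0.02794494 -0.09236495 -0.95460768] [-0.0521214  -0.02819921 -0.02390321]
```

View pics/q2.png

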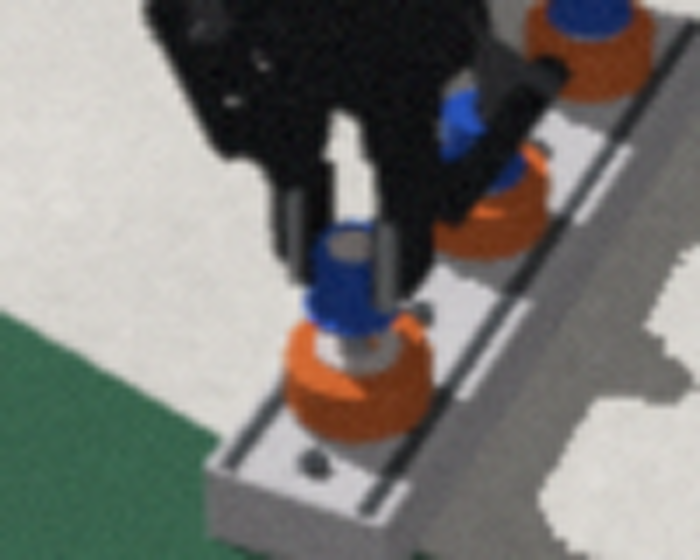

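jog_arm(plan=[[[-0.01,0.02,0.05,0,0,0],[0,0,0.05,0,0,0],[0,0,0,0,0,0]]])

```text
time_s: 14.8
position: [0.5629, 0.014, 0.0775]
tool_rot: [[-0.235, 0.972, -0.0], [0.972, 0.235, -0.0], [-0.0, -0.0, -1.0]]
ft_force: [1.7, -0.8, -0.3]
grip_width: 0.0223
```

jog_arm(plan=[[[0,0,0.04,0,0,0],[0,0,0.04,0,0,0],[0,0,0,0,0,0]]])

```text
time_s: 15.1
position: [0.5631, 0.0139, 0.0746]
tool_rot: [[-0.235, 0.972, 0.001], [0.972, 0.235, -0.0], [-0.001, 0.001, -1.0]]
ft_force: [0.6, -1.8, 0.8]
grip_width: 0.0225
```

jog_arm(plan=[[[0,0,0.03,0,0,0],[0,0,0,0,0,0]]])

```text
time_s: 15.3
position: [0.5632, 0.0139, 0.0735]
tool_rot: [[-0.235, 0.972, 0.001], [0.972, 0.235, -0.0], [-0.001, 0.001, -1.0]]
ft_force: [0.5, -3.1, 3.5]
grip_width: 0.0225
```

jog_arm(plan=[[[0,0,0.02,0,0,0],[0,0,0,0,0,0]]])

```text
time_s: 15.5
position: [0.5632, 0.0139, 0.0728]
tool_rot: [[-0.235, 0.972, 0.001], [0.972, 0.235, -0.0], [-0.001, 0.001, -1.0]]
ft_force: [0.8, -4.1, 4.5]
grip_width: 0.0223
```

jog_arm(plan=[[[0,0,0.02,0,0,0],[0,0,0,0,0,0]]])

```text
time_s: 15.7
position: [0.5632, 0.0139, 0.072]
tool_rot: [[-0.235, 0.972, 0.001], [0.972, 0.235, -0.0], [-0.001, 0.001, -1.0]]
ft_force: [1.4, -3.4, 4.7]
grip_width: 0.023
```

jog_arm(plan=[[[-0.01,0,0.02,0,0,0],[0,0,0,0,0,0]]])

```text
time_s: 15.9
position: [0.5631, 0.0137, 0.0711]
tool_rot: [[-0.235, 0.972, 0.001], [0.972, 0.235, 0.0], [-0.0, 0.001, -1.0]]
ft_force: [0.5, -1.0, 6.0]
grip_width: 0.0225
```

jog_arm(plan=[[[-0.01,0,0.02,0,0,0],[0,0,0,0,0,0]]])

```text
time_s: 16.1
position: [0.5632, 0.0135, 0.0703]
tool_rot: [[-0.235, 0.972, 0.0], [0.972, 0.235, 0.0], [0.0, 0.0, -1.0]]
ft_force: [0.2, -0.7, 5.7]
grip_width: 0.0226
```

jog_arm(plan=[[[0,0,0.02,0,0,0],[0,0,0,0,0,0]]])

```text
time_s: 16.3
position: [0.5631, 0.0136, 0.0695]
tool_rot: [[-0.235, 0.972, 0.0], [0.972, 0.235, 0.0], [0.0, 0.0, -1.0]]
ft_force: [-0.2, -0.7, 4.3]
grip_width: 0.0224
```

jog_arm(plan=[[[0,0,0.02,0,0,0],[0,0,0,0,0,0]]])

```text
time_s: 16.5
position: [0.5631, 0.0136, 0.0687]
tool_rot: [[-0.235, 0.972, 0.0], [0.972, 0.235, 0.0], [0.0, 0.0, -1.0]]
ft_force: [0.5, -1.0, 5.1]
grip_width: 0.0224
```

jog_arm(plan=[[[0,0,0.02,0,0,0],[0,0,0,0,0,0]]])

```text
time_s: 16.7
position: [0.5632, 0.0136, 0.0679]
tool_rot: [[-0.235, 0.972, 0.0], [0.972, 0.235, 0.0], [0.0, 0.0, -1.0]]
ft_force: [0.3, -1.3, 5.0]
grip_width: 0.0227
```

jog_arm(plan=[[[0,0,0.01,0,0,0],[0,0,0,0,0,0]]])

```text
time_s: 16.9
position: [0.5632, 0.0136, 0.0676]
tool_rot: [[-0.235, 0.972, 0.0], [0.972, 0.235, 0.0], [0.0, 0.0, -1.0]]
ft_force: [0.9, -1.4, 6.8]
grip_width: 0.0222
```

jog_arm(plan=[[[0,0,0.01,0,0,0],[0,0,0,0,0,0]]])

```text
time_s: 17.1
position: [0.5632, 0.0136, 0.0674]
tool_rot: [[-0.235, 0.972, 0.001], [0.972, 0.235, 0.0], [0.0, 0.001, -1.0]]
ft_force: [-0.4, -0.7, 7.7]
grip_width: 0.0227
```

jog_arm(plan=[[[0,0,0.01,0,0,0],[0,0,0,0,0,0]]])

```text
time_s: 17.3
position: [0.5632, 0.0136, 0.0673]
tool_rot: [[-0.235, 0.972, 0.001], [0.972, 0.235, 0.0], [0.0, 0.001, -1.0]]
ft_force: [-1.7, -1.2, 10.9]
grip_width: 0.0225
```

jog_arm(plan=[[[0,0,0.01,0,0,0],[0,0,0,0,0,0]]])

```text
time_s: 17.5
position: [0.5632, 0.0135, 0.0673]
tool_rot: [[-0.235, 0.972, 0.001], [0.972, 0.235, 0.0], [-0.0, 0.001, -1.0]]
ft_force: [-2.2, -0.7, 13.6]
grip_width: 0.0228
```

jog_arm(plan=[[[0,0,0.01,0,0,0],[0,0,0,0,0,0]]])

```text
time_s: 17.7
position: [0.5633, 0.0135, 0.0673]
tool_rot: [[-0.235, 0.972, 0.002], [0.972, 0.235, 0.0], [-0.0, 0.001, -1.0]]
ft_force: [-2.7, -0.3, 16.3]
grip_width: 0.0224
```

jog_arm(plan=[[[0,0,0.01,0,0,0],[0,0,0,0,0,0]]])

```text
time_s: 17.9
position: [0.5633, 0.0135, 0.0672]
tool_rot: [[-0.235, 0.972, 0.002], [0.972, 0.235, -0.0], [-0.0, 0.002, -1.0]]
ft_force: [-3.0, -0.9, 19.8]
grip_width: 0.0225
```

```bash
python3 - <<'E'
from plan import *
s=env.observe();p=s['position'];print(p,s['ft_force'],s['wrist_torque'])
i,d=vision.get_image('scene'); a=cv2.resize(i[198:278,276:376],None,fx=7,fy=7,interpolation=cv2.INTER_CUBIC); save('q3',a)
E
```

```text
[0.56333171 0.01353854 0.06722383] [-2.97965306 -0.85307488 19.76350069] [-0.08323773  0.83251208 -0.03024328]
```

View pics/q3.png

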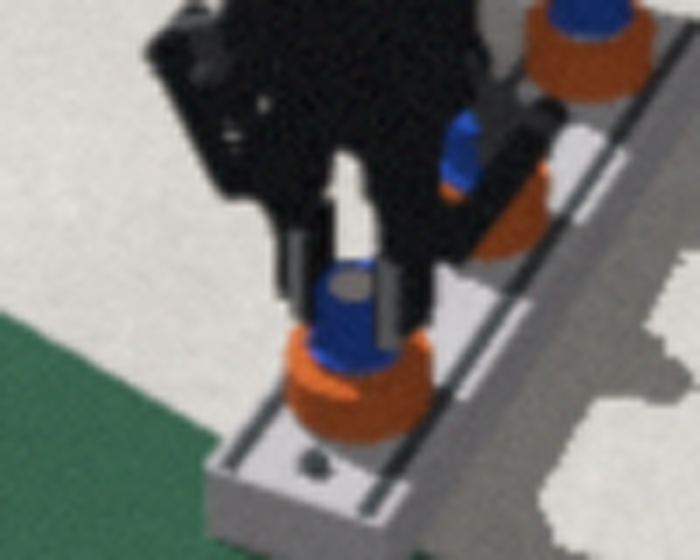

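jog_arm(plan=[[[0,0,-0.03,0,0,0],[0,0,0,0,0,0]]])

```text
time_s: 18.15
position: [0.5632, 0.0136, 0.0673]
tool_rot: [[-0.235, 0.972, 0.001], [0.972, 0.235, 0.0], [-0.0, 0.001, -1.0]]
ft_force: [-1.3, -0.9, 10.0]
grip_width: 0.0227
```

jog_arm(plan=[[[0,0,0,0,0,0],[0,0,0,0,0,0],[0,0,0,0,0,0],[0,0,0,0,0,0]]], grip=0.3)

```text
time_s: 18.55
position: [0.5629, 0.0135, 0.0662]
tool_rot: [[-0.235, 0.972, -0.001], [0.972, 0.235, 0.0], [0.001, -0.001, -1.0]]
ft_force: [-0.4, -0.3, 0.4]
grip_width: 0.0551
```

jog_arm(plan=[[[0,0,-0.1,0,0,0],[0,0,-0.4,0,0,0],[0,0,-0.8,0,0,0],[0,0,-0.8,0,0,0],[0,0,0,0,0,0],[0,0,0,0,0,0]]])

```text
time_s: 19.15
position: [0.5631, 0.0133, 0.151]
tool_rot: [[-0.235, 0.972, 0.001], [0.972, 0.235, -0.0], [-0.0, 0.001, -1.0]]
ft_force: [-0.2, 1.0, 0.2]
grip_width: 0.0554
```

```bash
python3 - <<'E'
from plan import *
s=env.observe();p=s['position'];print(p,s['ft_force'])
i,d=vision.get_image('scene'); a=cv2.resize(i[188:268,286:386],None,fx=8,fy=7.5,interpolation=cv2.INTER_CUBIC); save('q4',a)
V,U=np.mgrid[:400,:640]
P=to_world('scene',np.c_[U.ravel(),V.ravel()],d.ravel()).reshape(400,640,3)
for c in((.5625,.0115),(.539,.1085)):
    u,v=proj('scene',[*c,.083])[0].round().astype(int); print(u,v,np.median(P[v-2:v+3,u-2:u+3,2]))
E
```

```text
[0.56309256 0.01334251 0.15098954] [-0.16552003  1.01729387  0.22465682]
326 238 0.08394044065406257
344 214 0.08514952073023262
```

View pics/q4.png

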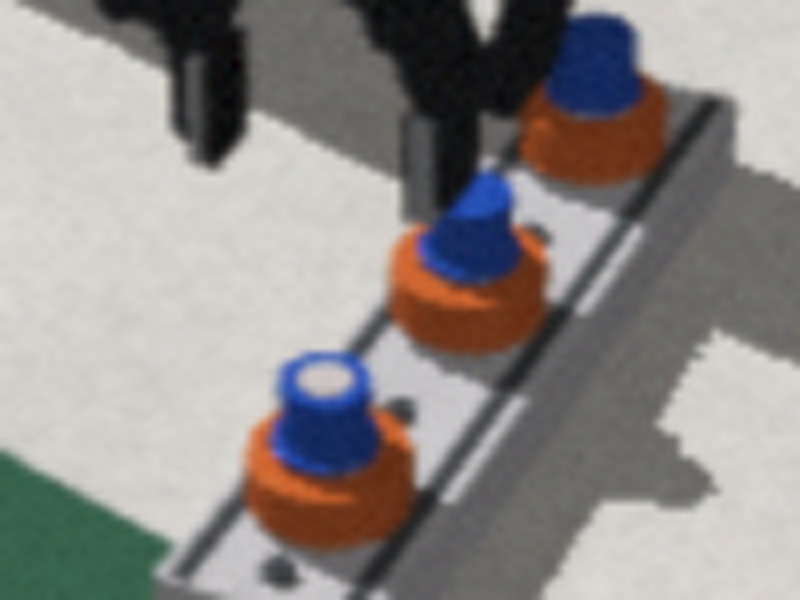

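It looks home. As a check on seating, I'll press lightly on the cap top with the fingers shut.

jog_arm(plan=[[[0,0,0.4,0,0,0],[0,0,0.4,0,0,0],[0,0,0.3,0,0,0],[0,0,0.2,0,0,0],[0,0,0.1,0,0,0],[0,0,0,0,0,0],[0,0,0,0,0,0]]], grip=-1, squeeze=40)

```text
time_s: 19.9
position: [0.5633, 0.0133, 0.0949]
tool_rot: [[-0.235, 0.972, 0.001], [0.972, 0.235, -0.0], [-0.0, 0.001, -1.0]]
ft_force: [-0.2, 0.0, 0.3]
grip_width: 0.0001
```

jog_arm(plan=[[[0,0,0.1,0,0,0],[0,0,0.03,0,0,0],[0,0,0,0,0,0]]])

```text
time_s: 20.2
position: [0.563, 0.0133, 0.0892]
tool_rot: [[-0.235, 0.972, -0.0], [0.972, 0.235, 0.0], [0.0, -0.0, -1.0]]
ft_force: [-0.5, -0.7, -0.0]
grip_width: 0.0
```

jog_arm(plan=[[[0,0,0.05,0,0,0],[0,0,0.03,0,0,0],[0,0,0,0,0,0]]])

```text
time_s: 20.5
position: [0.563, 0.0133, 0.0859]
tool_rot: [[-0.235, 0.972, -0.0], [0.972, 0.235, 0.0], [0.0, -0.0, -1.0]]
ft_force: [0.3, 1.3, 0.3]
grip_width: 0.0002
```

jog_arm(plan=[[[0,0,0.03,0,0,0],[0,0,0,0,0,0]]])

```text
time_s: 20.7
position: [0.563, 0.0133, 0.0848]
tool_rot: [[-0.235, 0.972, -0.0], [0.972, 0.235, 0.0], [0.0, -0.0, -1.0]]
ft_force: [-0.1, 0.3, -0.2]
grip_width: -0.0002
```

jog_arm(plan=[[[0,0,0.02,0,0,0],[0,0,0,0,0,0]]])

```text
time_s: 20.9
position: [0.563, 0.0133, 0.084]
tool_rot: [[-0.235, 0.972, -0.0], [0.972, 0.235, 0.0], [0.0, -0.0, -1.0]]
ft_force: [-0.6, 0.5, -0.4]
grip_width: 0.0004
```

jog_arm(plan=[[[0,0,0.02,0,0,0],[0,0,0,0,0,0]]])

```text
time_s: 21.1
position: [0.5631, 0.0133, 0.0833]
tool_rot: [[-0.235, 0.972, -0.0], [0.972, 0.235, 0.0], [0.0, -0.0, -1.0]]
ft_force: [-0.0, -0.3, 0.2]
grip_width: -0.0001
```

jog_arm(plan=[[[0,0,0.01,0,0,0],[0,0,0,0,0,0]]])

```text
time_s: 21.3
position: [0.5631, 0.0133, 0.083]
tool_rot: [[-0.235, 0.972, 0.0], [0.972, 0.235, 0.0], [-0.0, 0.0, -1.0]]
ft_force: [1.2, 0.5, -0.4]
grip_width: 0.0004
```

jog_arm(plan=[[[0,0,0.01,0,0,0],[0,0,0,0,0,0]]])

```text
time_s: 21.5
position: [0.5632, 0.0133, 0.0829]
tool_rot: [[-0.235, 0.972, 0.001], [0.972, 0.235, -0.0], [-0.0, 0.001, -1.0]]
ft_force: [-0.6, -0.7, 3.0]
grip_width: -0.0002
```

jog_arm(plan=[[[0,0,0.02,0,0,0],[0,0,0,0,0,0]]])

```text
time_s: 21.7
position: [0.5634, 0.0133, 0.0828]
tool_rot: [[-0.235, 0.972, 0.001], [0.972, 0.235, -0.0], [-0.001, 0.001, -1.0]]
ft_force: [-2.1, 2.5, 10.6]
grip_width: 0.0
```

jog_arm(plan=[[[0,0,0.02,0,0,0],[0,0,0,0,0,0]]])

```text
time_s: 21.9
position: [0.5636, 0.0133, 0.0827]
tool_rot: [[-0.235, 0.972, 0.002], [0.972, 0.235, -0.0], [-0.001, 0.002, -1.0]]
ft_force: [-5.1, 0.6, 15.9]
grip_width: 0.0001
```

jog_arm(plan=[[[0,0,0.01,0,0,0],[0,0,0,0,0,0]]])

```text
time_s: 22.1
position: [0.5637, 0.0133, 0.0827]
tool_rot: [[-0.235, 0.972, 0.003], [0.972, 0.235, -0.001], [-0.001, 0.003, -1.0]]
ft_force: [-4.4, 1.3, 19.0]
grip_width: 0.0001
```

The cap is rigid at 19 N with no travel, so it's seated. Now I retreat and take a final look.

jog_arm(plan=[[[0,0,-0.1,0,0,0],[0,0,-0.4,0,0,0],[0,0,-0.8,0,0,0],[0,0,-0.9,0,0,0],[0,0,-0.9,0,0,0],[-0.6,0,0,0,0,0],[-0.9,0,0,0,0,0],[-0.9,0,0,0,0,0],[-0.5,0,0,0,0,0],[0,0,0,0,0,0]]])

```text
time_s: 23.1
position: [0.5906, -0.1015, 0.2038]
tool_rot: [[-0.232, 0.973, -0.001], [0.973, 0.232, 0.0], [0.0, -0.001, -1.0]]
ft_force: [0.7, -0.4, -1.0]
grip_width: -0.0002
```

```bash
python3 - <<'E'
from plan import *
i,d=vision.get_image('scene'); j,_=vision.get_image('top')
a=cv2.resize(i[198:278,286:386],None,fx=6,fy=6,interpolation=cv2.INTER_CUBIC); b=cv2.resize(j[100:240,270:480],(600,400),interpolation=cv2.INTER_CUBIC)
save('fin',np.vstack([a,b])[:600] if 0 else cv2.resize(np.hstack([a,cv2.resize(b,(600,480))]),(800,320)))
s=env.observe(); print(s['time_s'],s['ft_force'])
E
```

```text
23.2 [-1.1117162   0.83114679 -0.07334431]
```

View pics/fin.png

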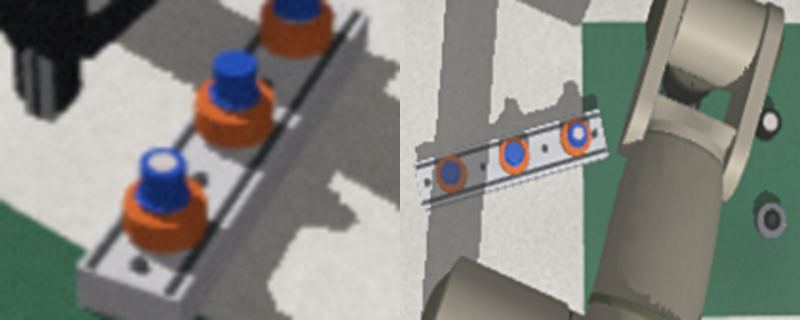

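The wheel with its white-spotted cap sits upright on the bare axle at (163,200), looking the same as the finished ones beside it, and the gripper is clear. I'm handing the job in.

```bash
python3 -c "
from rig import close_job; print(close_job())"
```

```text
the job is handed in; nothing more can be done
None
```

The job is done and handed in at about 23 s. The right-hand orange wheel is on the bare axle, hub side up, and the small blue cap is pushed home on its hub.

- **Wheel:** I lowered it until it met the collar, at about 15 N, then let go.
- **Cap:** The teeth dragged at about 4–7 N on the way down. It then stopped dead against the hub, and I pressed to about 20 N.
- **Seating check:** With the fingers shut I pressed the cap top to about 19 N. The cap top was at about 83 mm, where it should be when the cap is home, and it gave only about 0.2 mm.
- **Final pictures:** The cap stands upright on the hub like the finished ones, with the gripper clear.
- **Not certain:** I never saw a separate bite peak, only the steady drag followed by the hard stop. The two cameras disagreed by 2–5 mm, so I used their average and corrected it with the scene picture and the wrist forces. I did not check every other object after the last move, but felt no sign of touching any.

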